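# Load the air sampler's filter magazine and switch it to sampling

### The job

Load the two fresh filter cassettes into the open-sided feed magazine of the air sampler, the blue one first so that it lies flat at the bottom and then the orange one flat on top of it. Then start the sampling by pressing the green key, by feel, until it stays latched down and the red key has popped up. Do not lean hard on the instrument, press none of the other keys, and leave the used grey cassette and all the other things where they are.

Things in the scene. Friction and masses are not known exactly. Their poses are not given: they have to be found in the camera images.
- sampler: Air sampler in a white field case with aluminium edges, lid off, 300 mm (its x) by 400 mm (its y) by 115 mm high, fixed on the blue blanket (4 mm thick). Origin: centre of its underside; z up, +x away from the operator, +y to the operator's left. Light grey panel 103 mm up, about 12 mm below the rim: five keys in front, feed magazine at the back left, a knob 20 mm and hose couplings 22 mm high.
- panel_mid (a point): Centre of the panel's face at its usual height. The panel with keys and magazine is a push fit in the case's foam lining: it stands up to 6 mm higher or lower than all heights given here, each time anew, and does not give. More than 40 N of push from the robot on the instrument harms it. A round turret, 60 mm across and 48 mm high, stands on the panel 86 mm to the -y side of the magazine's centre.
- magazine_floor (a point): Centre of the magazine's floor (usual height; true within 6 mm). Axes as the sampler's. Cassettes lie in it flat, one on another, with 1.5 mm play between four round posts (5 mm thick, centres 15 mm off in x, 26 mm off in y) which edge the cheeks on the +y and -y sides, straight to 50 mm above the floor, then flared to the top at 64 mm. Empty at the start. See magazine_mouth.
- magazine_mouth (a point): 62 mm above the magazine's floor, on its axis, axes as the sampler's. The -x and +x sides of the magazine are open from top to bottom, 47 mm wide between the posts, so that fingers holding a cassette along the sampler's x can go down into it. A level cassette let go between the posts drops flat.
- cassette_blue_mid (a point): Fresh filter cassette with a broad light blue rim round a white filter: a flat disc 52 mm across and 14 mm thick, 40 g, lying flat on the blanket. This point is its centre (7 mm above its underside); z is its axis.
- cassette_orange_mid (a point): Fresh filter cassette, same disc with a broad orange rim round a white filter, lying flat on the blanket. Centre of the disc; z is its axis.
- cassette_used_mid (a point): Used filter cassette, same disc with a grey rim round a dark filter, lying near the fresh ones. Centre of the disc. Not to be moved.
- key_red (a joint): Red key, first from the operator's left in the bank of five (red, white, white, green, black from +y to -y, 32 mm apart). Latched down at the start. Slides straight down. Value in m: 0 = up, grows as it is pressed, 0.008 = latched, 0.010 = stop.
- key_green (a joint): Green key (sampling), fourth from the left, up at the start. Slides straight down. Value in m: 0 = up, grows as it is pressed, 0.008 = latched, 0.010 = stop. The bank is interlocked: past about 5 mm the key that was down is let go and pops up, but only at about 8 mm does the pressed key click in and stay down. Let go sooner, it springs back and no key is down.
- key_white1 (a joint): White key, second from the left, up. Slides straight down. Value in m: 0 = up, grows as it is pressed, 0.008 = latched, 0.010 = stop.
- key_white2 (a joint): White key, third from the left, up. Slides straight down. Value in m: 0 = up, grows as it is pressed, 0.008 = latched, 0.010 = stop.
- key_black (a joint): Black key, fifth from the left, up. Slides straight down. Value in m: 0 = up, grows as it is pressed, 0.008 = latched, 0.010 = stop.
- key_green_home (a point): Green key. Centre of the cap's top when the key is up and the panel stands at its usual height; the true top is up to 6 mm higher or lower. Axes as the sampler's. Cap 34 mm (x) by 24 mm (y), 13.5 mm above the panel when up, 5.5 mm when latched; 8 mm gaps between caps.
- key_green_feel (a point): 10 mm above key_green_home. The feel of a key, pressed slowly (under 10 mm/s): 4 N at first, rising after 2 mm of stroke to about 9 N as it works the latch bar, a drop of force as it clicks in at 8 mm, then a firm stop at 10 mm. A slow push that has grown to 14 to 20 N has reached the stop.
- key_red_home (a point): Red key (8 mm lower than this at the start, as it is down). Centre of the cap's top when the key is up and the panel stands at its usual height; the true top is up to 6 mm higher or lower. Axes as the sampler's. Cap 34 mm (x) by 24 mm (y), 13.5 mm above the panel when up, 5.5 mm when latched; 8 mm gaps between caps.
- meter: Yellow hand-held pressure meter, 150 x 70 x 28 mm, lying. Origin: centre of its underside.
- flowmeter: Upright clear flow tube on a black foot 80 x 80 mm, 154 mm high. Origin: centre of its underside.
- tape: Roll of pink tape, 90 mm across, 24 mm high, lying flat. Origin: centre of its underside.
- grease: Small white jar with black cap, 42 mm across, 42 mm high. Origin: centre of its underside.
- screwdriver: Screwdriver, 180 mm long, lying. Origin: under its middle.

How it is judged (in metres and radians):
On the way, in this order (a step that is already met when the one before it is completed fails the run):
1. the blue cassette lies flat at the bottom of the magazine (horizontal distance between cassette_blue_mid and magazine_floor below 0.007 m and z of cassette_blue_mid in the frame of magazine_floor between 0 and 0.0145 m and angle between cassette_blue_mid's own z axis and vertical below 0.15 rad), for 0.2 s.
2. the orange cassette lies flat on the blue one in the magazine (all of step 1 and horizontal distance between cassette_orange_mid and magazine_floor below 0.007 m and z of cassette_orange_mid in the frame of magazine_floor between 0.0145 and 0.03 m and angle between cassette_orange_mid's own z axis and vertical below 0.15 rad and z of cassette_orange_mid in the frame of cassette_blue_mid between 0.012 and 0.016 m), for 0.2 s.
3. the green key is down and the red key has popped up (value of joint key_green above 0.0068 m and value of joint key_red below 0.002 m), for 0.1 s.
At the end, for the whole second after the job is handed in: Blue cassette flat at the bottom of the magazine, orange flat on it (within 7 mm of its axis, tilt under 0.15 rad, blue centre 0-14.5 mm above the usual floor height, orange 12-16 mm above blue); green key latched 6.8-9.2 mm down; red, white and black keys less than 2 mm down (all of step 2 and all of step 3 and value of joint key_green below 0.0092 m and value of joint each of key_white1, key_white2, key_black below 0.002 m); the robot touches nothing.
It fails at once if the used cassette or another bystander is moved by more than 30 mm (distance of any of cassette_used_mid, meter, flowmeter, tape, grease, screwdriver from where it was at the start of the episode above 0.03 m).
It fails at once if the robot leans on the instrument with more than 40 N (contact force between any of the fingers, the arm and sampler above 40 N).
It fails at once if a white or black key is pressed more than 4 mm (value of joint any of key_white1, key_white2, key_black above 0.004 m).
It also fails if it takes over 58 s, if anything falls off the work surface, if the arm or the gripper's body presses on something with over 40 N, if the wrist force passes 120 N, or if a joint passes its speed limit or range.

### The arm

A 6-joint arm with a two-finger parallel gripper is mounted at the origin on the work surface. World frame = base frame: x ahead of the robot, y to its left, z up, the work surface at z = 0. Lengths are in mm, angles in rad, forces in N, time in s.
With the tool pointing down it reaches from about 300 to 775 mm from the base axis. Payload 14.6 kg.
Tool frame: the origin (TCP) lies on the centre line of the jaws, within the pads' length; the fingertips stand 8 mm ahead of it and the grasp point (between the pads) lies 11 mm behind it; z points along the fingers, y is the direction in which the jaws open and shut (so a half turn about z gives the same grasp; the last joint's range is limited). The gripper opens to 94 mm and grips with 3 to 60 N. Pads are 16 mm wide; open, the fingers measure 119 mm over their backs; the gripper's body (75 mm by 177 mm) begins 78 mm behind the grasp point.
Start: joints at [1.138, 0.3, 1.521, -0, 1.321, -0.067], TCP at [196.73, 513.602, 213.446] pointing down, gripper open.
Joint ranges: [-3.03, 3.03], [-0.79, 2.21], [0.23, 2.52], [-1.04, 4.18], [0, 3.07], [-2.55, 2.55]. Speed limits (rad/s): [2.22, 2.22, 2.57, 3.14, 3.14, 3.14].

### API

Orientations are given as [roll, pitch, yaw] about the fixed x, y, z axes, in that order (R = Rz(yaw) Ry(pitch) Rx(roll)).
In Python, from cell import read_state, cams, manip gives the robot as it stands.
- The arm moves only by the shell command python3 -m handwheel 'ROWS' [OPENING] [FORCE]. ROWS is JSON, a list of rows, each a list of 4 numbers: the shift along the tool's x, y, z in m, then the turn about the tool's z in degrees. In form: [[dx, dy, dz, turn], ...]. A call has 1 to 5 rows; each row is the pose to reach, as a shift and turn from the pose measured when the call began, along the tool's axes at that moment; what a row does not reach only later rows make up. A row lasts 1/8 s, in which the tool goes at most 62.5 mm and 10.7 degrees, less where a joint would pass 70% of its speed; a pose out of reach is approached as far as the arm can. A call with a gripper value outside its range is refused whole. OPENING is the closure, from 0 (fully open) to 1 (shut), set as the call begins (- or left out, the last holds). The fingers move at their own pace and stop on an object; FORCE is the grip in N (left out, the last holds). Time passes only in rows, so rows that repeat a pose let the fingers close. It gives the time, the measured TCP pose, the force and the opening at its end, in the units of the state.
- read_state(): the state, without advancing time (a new reading comes with each control period).
- cams.camera(name): name is "scene" or "top" or "wrist"; returns the picture (384x512x3 uint8, red, green, blue); there is no depth.
- cams.get_calibration(name): a dict with "vertical_fov" (degrees; the focal length in pixels is half the picture's height over the tangent of half this angle, whatever the lens; pixels are square), "cx", "cy" (the principal point, pixels), "R" (3x3) and "t" (3): a world point X has camera coordinates R X + t. Camera axes: x right, y down, z forward; pixel columns grow to the right and rows downward; lengths in mm; the calibration is good to about 2 mm. A picture is of the moment at which its call begins: read the wrist's pose just before it. get_calibration takes no time and is no camera call; for the wrist camera it gives the pose at the moment of the call.
- manip.sign_off(): hands the job in, once; it reports no verdict.
The state is a dict: "clock": time; "joints": joint angles; "qd": joint speeds; "effort": joint torques, N m; "eef_pos": TCP position; "eef_rot": TCP orientation; "wrist_force": force on the tool from outside, world axes, zero at the start; "moment": the same for the moment, N m; "finger_gap": finger opening in mm.
Only numpy, scipy, OpenCV 4.12 (cv2) and the standard library are available. Lean on these libraries where they do the work, as an engineer would, in place of code of your own. Each camera call takes 0.05 s, during which the arm holds its last target. There are 200 camera calls.

## Working session

There is one attempt and no reset: what is moved stays moved. The work goes in short steps, Python scripts to look and compute and a shell command to move; the robot and the scene stay as the last step left them, time stands still between calls to the robot, and variables do not carry over. Pictures are saved under pics/ and viewed, about 8 in all and at most 12, crops included, and the job is handed in when it is done.

```bash
ls; mkdir -p pics; python3 - <<'E'
from cell import read_state, cams, manip
import cv2,numpy as np
s=read_state();print(s)
for n in("scene","top","wrist"):
    c=cams.get_calibration(n);print(n,c)
    im=cams.camera(n);cv2.imwrite(f"pics/{n}0.png",im[:,:,::-1])
a=cv2.imread("pics/top0.png");cv2.imwrite("pics/top0b.png",cv2.resize(a,(800,600),interpolation=cv2.INTER_CUBIC))
E
```

```text
pics
{'clock': 0.0, 'joints': array([ 1.13835158e+00,  3.00466694e-01,  1.52156320e+00, -2.31811995e-05,
        1.32068960e+00, -6.65866583e-02]), 'qd': array([ 0.00057718, -0.0021548 ,  0.00111034,  0.0008985 ,  0.00114477,
        0.0008024 ]), 'effort': array([ 1.17999069e-03, -5.31815350e+01, -3.52740490e+01,  7.09154131e-02,
        2.45069020e-02, -8.27157896e-05]), 'eef_pos': array([196.66174661, 513.37669516, 212.8963032 ]), 'eef_rot': array([-3.14046682e+00, -5.25731321e-05,  2.77574029e+00]), 'wrist_force': array([-0.25143145, -0.5944105 ,  1.27229164]), 'moment': array([-0.02479582, -0.01652161, -0.00772229]), 'finger_gap': 93.968578238041}
scene {'vertical_fov': 51.52331805933819, 'cx': 252.48923597191367, 'cy': 195.26413919595123, 'R': array([[-0.02516854,  0.99968221,  0.00142484],
       [ 0.80689717,  0.02115625, -0.59031295],
       [-0.59015549, -0.01370762, -0.80717321]]), 't': array([-105.63073671, -353.81558953, 1548.33735511])}
top {'vertical_fov': 53.89233298916906, 'cx': 255.41490384009757, 'cy': 196.73300743487047, 'R': array([[-0.01235647, -0.99991357, -0.00449119],
       [-0.98464306,  0.01294974, -0.17409868],
       [ 0.17414179,  0.00227097, -0.98471797]]), 't': array([ 136.87016016,  546.0149358 , 1105.3172462 ])}
wrist {'vertical_fov': 66.0774178004196, 'cx': 253.0760355767543, 'cy': 188.55411009713674, 'R': array([[ 0.35766441,  0.933848  , -0.00202088],
       [ 0.89727473, -0.34305551,  0.27786863],
       [ 0.25879379, -0.10119701, -0.96061696]]), 't': array([-548.58291611,  -28.6375069 ,  392.82846185])}
```

View pics/top0b.png

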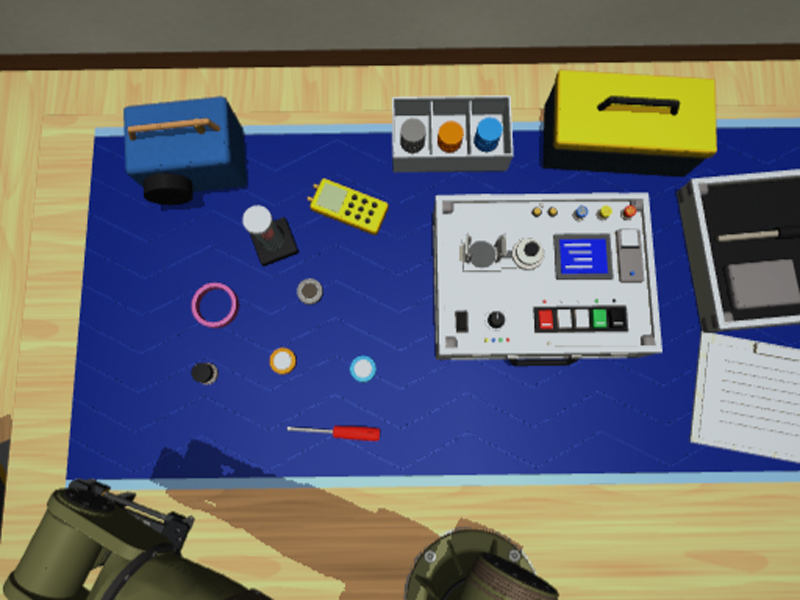

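View pics/scene0.png

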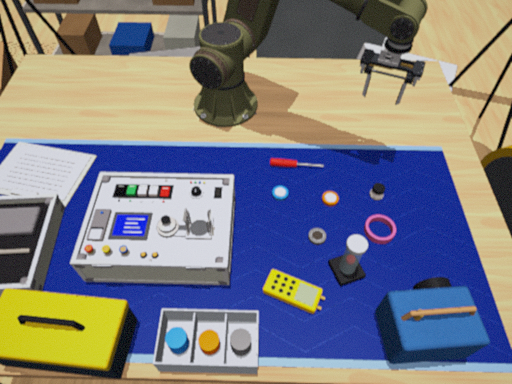

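The top view shows (800x600 px) blue cassette (362,369), orange (283,361), used (309,291), magazine about (482,254), green key (600,318), red (545,319), and rim corners (436,196), (648,193), (661,353), (437,357). The scene view agrees.

```bash
cat > h.py <<'E'
import numpy as np,cv2
from cell import read_state,cams
from scipy.spatial.transform import Rotation as Ro
def K(c):
    f=192/np.tan(np.radians(c["vertical_fov"]/2));return f,c["cx"],c["cy"]
def ray(c,u,v,z):
    f,cx,cy=K(c);R=np.array(c["R"]);C=-R.T@c["t"]
    d=R.T@np.array([(u-cx)/f,(v-cy)/f,1]);return C+d*(z-C[2])/d[2]
def proj(c,X):
    f,cx,cy=K(c);p=np.array(c["R"])@X+c["t"];return f*p[0]/p[2]+cx,f*p[1]/p[2]+cy
def tool(target,yaw=None):
    "shift in tool axes (m) from now to TCP target (mm); turn deg to world yaw (deg) of tool y axis mod 180"
    s=read_state();R=Ro.from_euler("xyz",s["eef_rot"]).as_matrix()
    d=R.T@(np.array(target)-s["eef_pos"])/1000
    t=None
    if yaw is not None:
        a=np.degrees(np.arctan2(R[1,1],R[0,1]));t=-((yaw-a+90)%180-90)
    return d.round(4),t
E
python3 - <<'E'
from h import *
c=cams.get_calibration("top");k=.64
for n,u,v,z in [("blue",362,369,18),("orange",283,361,18),("used",309,291,18),("magfloor",482,254,110),("green",600,318,120),("red",545,319,113),
 ("rTL",436,196,119),("rTR",648,193,119),("rBR",661,353,119),("rBL",437,357,119),("tape",214,305,28),("screw",355,433,15),("grease",204,373,44)]:
    print(n,ray(c,u*k,v*k,z).round(1))
c=cams.get_calibration("scene")
for n,u,v,z in [("blue",280,192,18),("orange",330,198,18),("used",317,235,18),("magfloor",199,226,110),("green",131,190,120),("red",166,191,113)]:
    print(n,ray(c,u,v,z).round(1))
im=cv2.imread("pics/top0.png")[110:250,270:440]
cv2.imwrite("pics/topc.png",cv2.resize(im,None,fx=4.7,fy=4.2857,interpolation=cv2.INTER_CUBIC))
w=cams.get_calibration("wrist");s=read_state();R=Ro.from_euler("xyz",s["eef_rot"]).as_matrix()
C=-np.array(w["R"]).T@w["t"];print("cam in tool",R.T@(C-s["eef_pos"]),"\n",R.T@np.array(w["R"]).T)
print(R)
E
```

```text
blue [430.7 204.6  18. ]
orange [448.5 360.7  18. ]
used [589.  311.3  18. ]
magfloor [636.5 -27.1 110. ]
green [ 510.6 -236.2  120. ]
red [ 511.1 -137.7  113. ]
rTL [748.7  57.1 119. ]
rTR [ 749.  -344.4  119. ]
rBR [ 445.4 -341.8  119. ]
rBL [443.4  62.4 119. ]
tape [561.  498.9  28. ]
screw [307.4 218.5  15. ]
grease [425.  507.4  44. ]
blue [433.3 204.8  18. ]
orange [452.9 362.9  18. ]
used [589.7 312.1  18. ]
magfloor [624.1 -25.6 110. ]
green [ 513.5 -233.4  120. ]
red [ 509.3 -133.6  113. ]
cam in tool [  81.64769347   -0.5902714  -171.2454731 ] 
 [[-1.57686613e-05 -9.60596595e-01 -2.77946365e-01]
 [ 9.99999494e-01  2.64358379e-04 -9.70368552e-04]
 [ 1.00561018e-03 -2.77946240e-01  9.60596105e-01]]
[[-9.33855443e-01  3.57650493e-01 -3.69861843e-04]
 [ 3.57650678e-01  9.33855128e-01 -7.69950606e-04]
 [ 7.00241650e-05 -8.51303903e-04 -9.99999635e-01]]
```

View pics/wrist0.png

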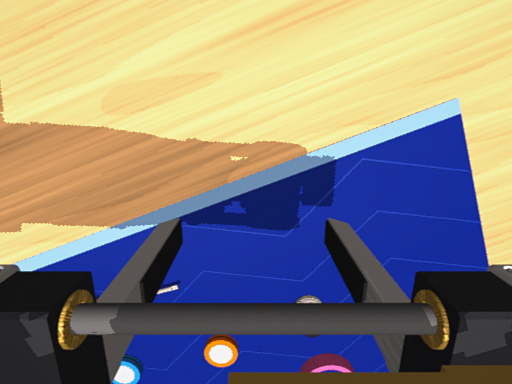

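```bash
python3 - <<'E'
from h import *
print(tool([432,204.7,110],0))
E
```

```text
(array([-0.3302, -0.2041,  0.1032]), np.float64(69.04401734925182))
```

```bash
python3 -m handwheel '[[-0.045,-0.028,0.01,10],[-0.093,-0.057,0.03,20],[-0.141,-0.087,0.05,30],[-0.189,-0.117,0.07,40],[-0.236,-0.146,0.085,50]]' 0; python3 - <<'E'
from h import *
print(tool([432,204.7,110],0))
E
```

```text
clock: 0.78
eef_pos: [365.4, 290.9, 127.4]
eef_rot: [-3.141, 0.001, 1.897]
wrist_force: [0.5, 1.3, -0.8]
finger_gap: 93.9
(array([-0.103 ,  0.0354,  0.0174]), np.float64(18.71540824264794))
```

```bash
python3 -m handwheel '[[-0.054,0.018,0.01,9.5],[-0.103,0.0354,0.0174,18.7],[-0.103,0.0354,0.0174,18.7],[-0.103,0.0354,0.0174,18.7]]'; python3 - <<'E'
from h import *
w=cams.get_calibration("wrist");im=cams.camera("wrist");cv2.imwrite("pics/w1.png",im[:,:,::-1])
hsv=cv2.cvtColor(im,cv2.COLOR_RGB2HSV)
print(proj(w,[432,204.7,18]),tool([432,204.7,110],0))
E
```

```text
clock: 1.27
eef_pos: [431.7, 205.0, 110.0]
eef_rot: [-3.141, 0.001, 1.572]
wrist_force: [0.1, 0.7, 0.1]
finger_gap: 94.0
(np.float64(254.42320456307723), np.float64(193.1888270118241)) (array([-0.0007,  0.0005,  0.0001]), np.float64(0.13133371686609507))
```

View pics/w1.png

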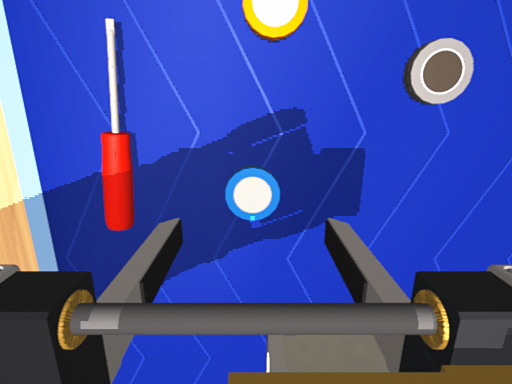

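Blue cassette at (252,194) against the predicted (254,193), so it sits between the jaws. I go down and grip.

```bash
python3 -m handwheel '[[-0.001,-0.001,0.05,0],[-0.001,-0.001,0.085,0],[-0.001,-0.001,0.0955,0],[-0.001,-0.001,0.0955,0],[-0.001,-0.001,0.0955,0]]'; python3 -m handwheel '[[0,0,0,0],[0,0,0,0],[0,0,0,0],[0,0,0,0]]' 1 15
```

```text
clock: 1.95
eef_pos: [431.1, 204.9, 15.9]
eef_rot: [3.14, 0.0, 1.574]
wrist_force: [0.9, -0.1, -0.3]
finger_gap: 94.3
clock: 2.45
eef_pos: [431.1, 204.8, 16.0]
eef_rot: [3.14, 0.0, 1.574]
wrist_force: [0.8, -0.3, 0.1]
finger_gap: 57.3
```

```bash
python3 -m handwheel '[[0,0,0,0],[0,0,0,0]]'; python3 -m handwheel '[[0,0,-0.03,0],[0,0,-0.09,0],[0,0,-0.15,0],[0,0,-0.2,0],[0,0,-0.2,0]]'; python3 - <<'E'
from h import *
print(tool([630,60,230],0),tool([630,-26,215],0))
E
```

```text
clock: 2.7
eef_pos: [431.1, 204.8, 16.0]
eef_rot: [3.14, 0.0, 1.574]
wrist_force: [-0.4, 0.1, -0.3]
finger_gap: 51.3
clock: 3.32
eef_pos: [432.0, 205.3, 219.4]
eef_rot: [3.134, -0.002, 1.574]
wrist_force: [-0.7, -0.0, -0.6]
finger_gap: 51.4
(array([-0.1459,  0.1977, -0.0095]), np.float64(0.16527482241195912)) (array([-0.2319,  0.1973,  0.0053]), np.float64(0.16527482241195912))
```

```bash
python3 -m handwheel '[[-0.046,0.039,-0.005,0],[-0.093,0.079,-0.005,0],[-0.139,0.118,-0.005,0],[-0.186,0.158,-0.005,0],[-0.231,0.197,-0.005,0]]'; python3 -m handwheel '[[0,0,0,0],[0,0,0,0]]';python3 - <<'E'
from h import *
s=read_state();w=cams.get_calibration("wrist");im=cams.camera("wrist");cv2.imwrite("pics/w2.png",cv2.resize(im[:,:,::-1],(800,600),interpolation=cv2.INTER_CUBIC))
print(s["eef_pos"],s["eef_rot"])
for z in (107,110,157,171):print(z,np.array(proj(w,[630,-26,z]))/.64)
np.save("w2.npy",{k:np.array(v) for k,v in w.items()},allow_pickle=True)
E
```

```text
clock: 3.95
eef_pos: [630.4, -26.9, 223.5]
eef_rot: [3.136, -0.002, 1.573]
wrist_force: [-0.1, 0.6, -0.6]
finger_gap: 51.9
clock: 4.2
eef_pos: [629.8, -26.7, 221.9]
eef_rot: [3.139, -0.003, 1.573]
wrist_force: [0.5, 0.3, -0.9]
finger_gap: 51.7
[629.78473144 -26.65970155 221.90306979] [ 3.13895389e+00 -2.76471757e-03  1.57321321e+00]
107 [396.59868096 290.68151976]
110 [396.6255007  291.93831318]
157 [397.12675689 315.4275619 ]
171 [397.31322566 324.16563071]
```

View pics/w2.png

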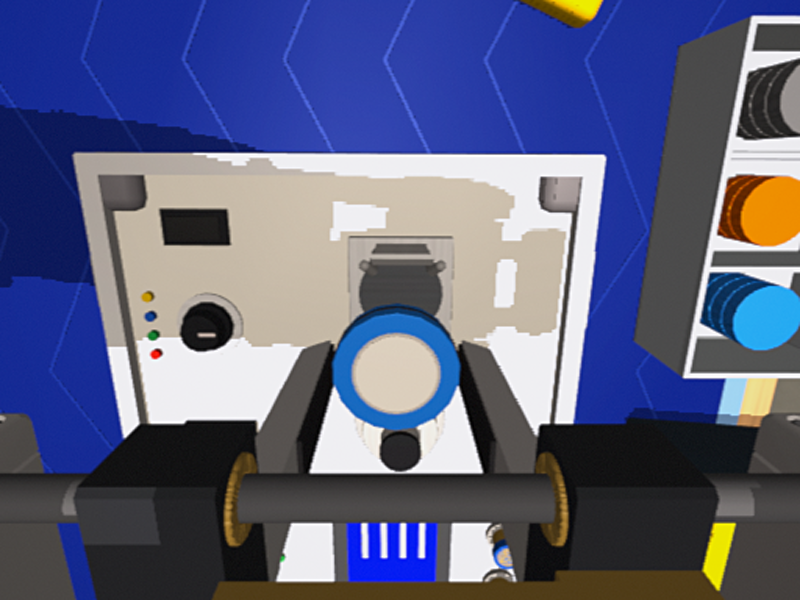

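```bash
python3 -m handwheel '[[-0.05,0.003,0,0],[-0.07,0.003,0,0],[-0.07,0.003,0,0],[-0.07,0.003,0,0]]';python3 - <<'E'
from h import *
s=read_state();w=cams.get_calibration("wrist");im=cams.camera("wrist");cv2.imwrite("pics/w3.png",cv2.resize(im[90:240,150:350,::-1],(800,600),interpolation=cv2.INTER_CUBIC))
print(s["eef_pos"],s["eef_rot"])
for z in (107,110,157,171):print(z,(np.array(proj(w,[632.5,-26,z]))-[150,90])*4)
np.save("w3.npy",{k:np.array(v) for k,v in w.items()},allow_pickle=True)
E
```

```text
clock: 4.75
eef_pos: [632.9, -94.7, 222.6]
eef_rot: [3.138, -0.003, 1.575]
wrist_force: [0.1, 0.3, -0.3]
finger_gap: 51.6
[632.89020783 -94.73163149 222.63705392] [ 3.13775873e+00 -2.93447725e-03  1.57502932e+00]
107 [413.463028   105.78112754]
110 [413.53326565 106.3009085 ]
157 [414.86253434 116.13792   ]
171 [415.36517614 119.85762937]
```

View pics/w3.png

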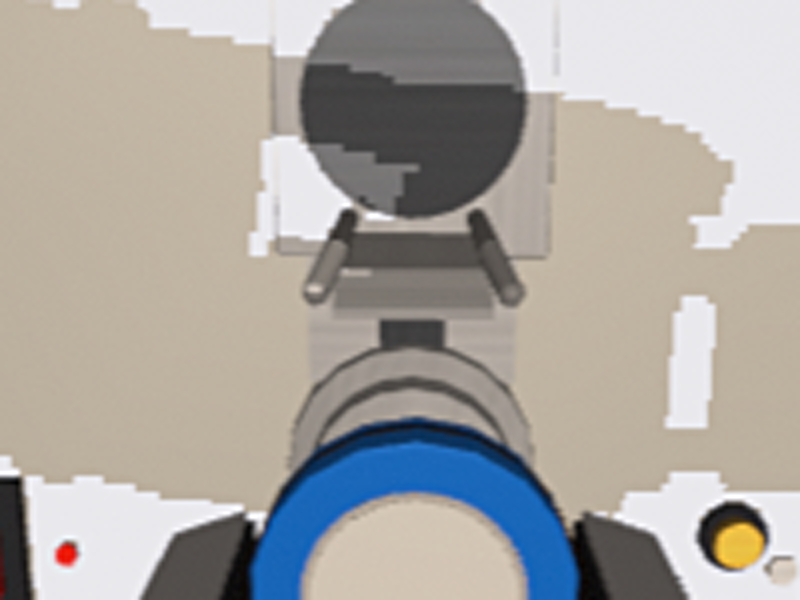

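The crop shows the magazine's dark floor disc centred at about (413.5,105), with its -y posts based at (349,212) and (478,212). So the magazine centre is about (632.5,-26). Next I check how the cassette sits in the hand, using picture w2.

```bash
python3 - <<'E'
from h import *
w=np.load("w3.npy",allow_pickle=True).item()
P=np.array([632.89,-94.73,222.64])
w2=np.load("w2.npy",allow_pickle=True).item();P2=np.array([629.78,-26.66,221.9])
for r,dz in((26,2),(26,-12),(18,2)):
    q=[np.array(proj(w2,P2+[r*np.cos(a),r*np.sin(a),dz]))/.64 for a in np.linspace(0,6.28,60)]
    print(r,dz,np.min(q,0).round(1),np.max(q,0).round(1))
    q=[(np.array(proj(w,P+[r*np.cos(a),r*np.sin(a),dz]))-[150,90])*4 for a in np.linspace(0,6.28,60)]
    print("  w3",np.min(q,0).round(1),np.max(q,0).round(1))
im=cv2.imread("pics/w2.png");h=cv2.cvtColor(im,cv2.COLOR_BGR2HSV)
m=cv2.inRange(h,(98,120,90),(112,255,255));m[:295]=0;m[445:]=0;m[:,:325]=0;m[:,470:]=0
ys,xs=np.nonzero(m);print("rim",xs.min(),xs.max(),ys.min(),ys.max())
print(tool([632.5,-26,222],0))
E
```

```text
26 2 [332.8 308.4] [462.5 427.4]
  w3 [251.9 429.4] [583.9 733.8]
26 -12 [337.  298.1] [457.9 410. ]
  w3 [262.5 403.1] [571.9 689.5]
18 2 [352.8 327.9] [442.6 410.2]
  w3 [303.2 479.4] [532.9 690. ]
rim 332 460 304 429
(array([ 0.0687, -0.0001,  0.0008]), np.float64(0.25861835330077554))
```

```bash
python3 -m handwheel '[[0.05,0,0,0],[0.0695,0.0004,0.005,0.2],[0.0699,0.0004,0.02,0.2],[0.0699,0.0004,0.038,0.2],[0.0699,0.0004,0.038,0.2]]'; python3 - <<'E'
from h import *
s=read_state();w=cams.get_calibration("wrist");im=cams.camera("wrist");cv2.imwrite("pics/w4.png",cv2.resize(im[130:310,130:370,::-1],(800,600),interpolation=cv2.INTER_CUBIC))
print(tool([633,-24.8,175],0))
E
```

```text
clock: 5.42
eef_pos: [632.5, -25.5, 182.5]
eef_rot: [3.141, -0.003, 1.571]
wrist_force: [0.3, -0.4, -0.7]
finger_gap: 51.3
(array([0.0008, 0.0001, 0.0088]), np.float64(-0.0006996454244472261))
```

View pics/w4.png

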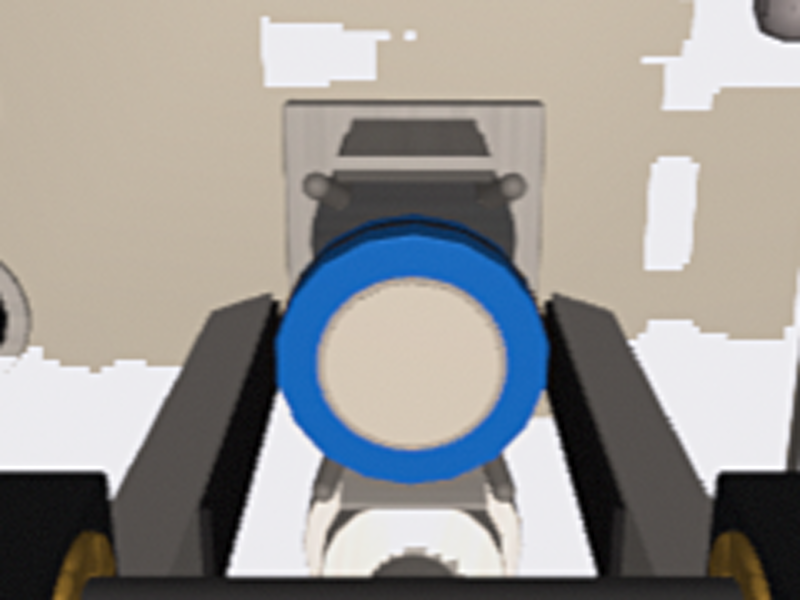

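The cassette is centred between the flared post tops at (317,186) and (512,186), within about 0.5 mm, so I lower it.

```bash
python3 -m handwheel '[[0.0007,0.0005,0.008,0],[0.0007,0.0005,0.016,0],[0.0007,0.0005,0.024,0],[0.0007,0.0005,0.030,0],[0.0007,0.0005,0.030,0]]'; python3 -m handwheel '[[0.0,0.000,0.006,0],[0.0,0.000,0.012,0],[0.0,0.000,0.016,0],[0,0,0.016,0]]'
```

```text
clock: 6.1
eef_pos: [633.2, -24.8, 153.1]
eef_rot: [3.141, -0.003, 1.571]
wrist_force: [-0.7, 0.0, -0.8]
finger_gap: 51.8
clock: 6.6
eef_pos: [633.1, -24.9, 136.6]
eef_rot: [3.141, -0.003, 1.571]
wrist_force: [1.7, -0.3, -1.1]
finger_gap: 51.2
```

```bash
python3 -m handwheel '[[0.0,0.000,0.004,0],[0,0,0.006,0],[0,0,0.006,0]]'; python3 -m handwheel '[[0,0,0,0],[0,0,0,0],[0,0,0,0],[0,0,0,0]]' 0.25; python3 -m handwheel '[[0,0,-0.03,0],[0,0,-0.08,0],[0,0,-0.1,0],[0,0,-0.1,0]]' 0; python3 - <<'E'
from h import *
print(tool([450,361,130],0))
E
```

```text
clock: 6.98
eef_pos: [633.5, -25.1, 131.7]
eef_rot: [3.14, -0.002, 1.571]
wrist_force: [-2.6, -0.6, 7.8]
finger_gap: 51.7
clock: 7.48
eef_pos: [633.4, -25.1, 131.6]
eef_rot: [3.14, -0.002, 1.571]
wrist_force: [0.7, 0.6, -0.2]
finger_gap: 70.7
clock: 7.98
eef_pos: [633.7, -25.4, 232.9]
eef_rot: [3.137, -0.002, 1.571]
wrist_force: [-0.2, 0.9, -1.4]
finger_gap: 93.9
(array([ 0.3861, -0.1842,  0.1029]), np.float64(-0.011262171602268722))
```

```bash
python3 - <<'E'
from h import *
s=read_state();w=cams.get_calibration("wrist");im=cams.camera("wrist");cv2.imwrite("pics/w5.png",cv2.resize(im[100:280,130:370,::-1],(800,600),interpolation=cv2.INTER_CUBIC))
E
```

```text
(no output)
```

View pics/w5.png

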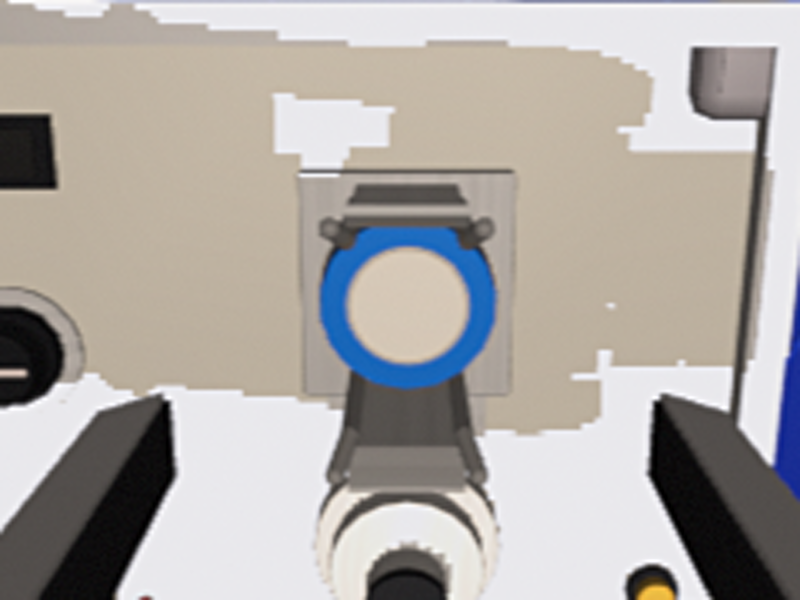

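```bash
python3 -m handwheel '[[0.058,-0.022,0,0],[0.116,-0.048,0,0],[0.174,-0.075,0.01,0],[0.23,-0.105,0.03,0],[0.286,-0.13,0.06,0]]'; python3 - <<'E'
from h import *
print(tool([450,361,110],0))
E
```

```text
clock: 8.65
eef_pos: [506.7, 251.5, 175.5]
eef_rot: [3.141, -0.002, 1.571]
wrist_force: [1.4, -0.3, -0.1]
finger_gap: 93.9
(array([ 0.1093, -0.0567,  0.0657]), np.float64(-0.001346387738109911))
```

The blue cassette lies flat in the magazine, centred at (408,306) between the posts. On to the orange one.

```bash
python3 -m handwheel '[[0.05,-0.026,0.03,0],[0.1093,-0.0567,0.0657,0],[0.1093,-0.0567,0.0657,0],[0.1093,-0.0567,0.0657,0]]'; python3 - <<'E'
from h import *
w=cams.get_calibration("wrist");im=cams.camera("wrist");cv2.imwrite("pics/w6.png",im[:,:,::-1])
h=cv2.cvtColor(im,cv2.COLOR_RGB2HSV);m=cv2.inRange(h,(8,150,120),(22,255,255));m[290:]=0
n,l,st,ce=cv2.connectedComponentsWithStats(m)
for i in range(1,n):
    if st[i][4]>100: print(st[i],ce[i])
i=1+np.argmax(st[1:,4]);u,v=st[i][0]+st[i][2]/2-.5,st[i][1]+st[i][3]/2-.5
print(ray(w,u,v,17),proj(w,[450,361,18]),read_state()["eef_pos"])
E
```

```text
clock: 9.15
eef_pos: [449.5, 360.8, 108.9]
eef_rot: [-3.141, -0.001, 1.572]
wrist_force: [0.3, -0.3, -0.7]
finger_gap: 94.1
[ 226  164   54   54 1151] [252.49522155 188.80712424]
[448.0836846  363.39013452  17.        ] (np.float64(254.55988529527917), np.float64(193.2761144430332)) [450.41755255 360.30364706 109.80202075]
```

View pics/w6.png

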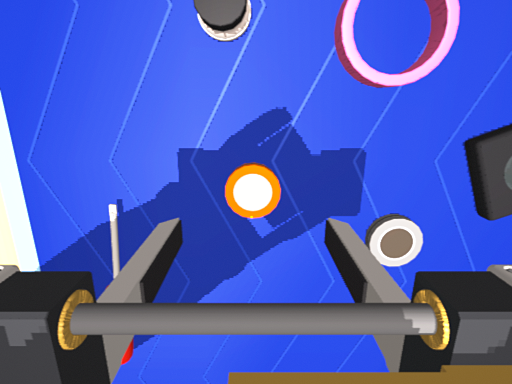

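Orange at (252.5,190.5), about 2 mm from the jaw centre. I correct for that and grip.

```bash
python3 -m handwheel '[[0.002,-0.001,0.05,0],[0.002,-0.001,0.083,0],[0.002,-0.001,0.094,0],[0.002,-0.001,0.094,0],[0.002,-0.001,0.094,0]]'; python3 -m handwheel '[[0,0,0,0],[0,0,0,0],[0,0,0,0],[0,0,0,0],[0,0,0,0]]' 1 15;python3 -m handwheel '[[0,0,0,0],[0,0,0,0]]'; python3 -m handwheel '[[0,0,-0.03,0],[-0.01,0.01,-0.09,0],[-0.06,0.03,-0.13,0],[-0.11,0.06,-0.17,0],[-0.16,0.08,-0.2,0]]'; python3 - <<'E'
from h import *
print(tool([633,-26,222],0))
E
```

```text
clock: 9.82
eef_pos: [450.5, 362.7, 17.5]
eef_rot: [3.139, -0.003, 1.57]
wrist_force: [0.1, 0.2, -0.3]
finger_gap: 94.0
clock: 10.45
eef_pos: [450.4, 362.7, 17.5]
eef_rot: [3.139, -0.003, 1.57]
wrist_force: [-0.6, -0.8, 0.5]
finger_gap: 51.5
clock: 10.7
eef_pos: [450.4, 362.7, 17.5]
eef_rot: [3.139, -0.003, 1.57]
wrist_force: [0.5, -1.0, 0.4]
finger_gap: 51.3
clock: 11.32
eef_pos: [526.4, 210.1, 212.7]
eef_rot: [3.138, -0.003, 1.571]
wrist_force: [0.6, 0.2, -0.9]
finger_gap: 51.6
(array([-0.236 ,  0.1066, -0.0097]), np.float64(0.0010567890604278318))
```

```bash
python3 -m handwheel '[[-0.055,0.025,-0.009,0],[-0.11,0.05,-0.009,0],[-0.165,0.075,-0.009,0],[-0.215,0.1,-0.009,0],[-0.236,0.1066,-0.009,0]]';python3 -m handwheel '[[0,0,0,0],[0,0,0,0]]'; python3 - <<'E'
from h import *
s=read_state();w=cams.get_calibration("wrist");im=cams.camera("wrist");cv2.imwrite("pics/w7.png",cv2.resize(im[130:310,130:370,::-1],(800,600),interpolation=cv2.INTER_CUBIC))
h=cv2.cvtColor(im,cv2.COLOR_RGB2HSV);m=cv2.inRange(h,(8,150,90),(22,255,255))
n,l,st,ce=cv2.connectedComponentsWithStats(m);i=1+np.argmax(st[1:,4]);print(st[i],ce[i])
x,y,a,b=st[i][:4]
hole=cv2.inRange(l,int(i),int(i));c,_=cv2.findContours(hole,cv2.RETR_CCOMP,cv2.CHAIN_APPROX_NONE)
for k in sorted(c,key=len)[-2:]:print(cv2.boundingRect(k))
P=s["eef_pos"];print(P)
for r,dz in((26,.5),(18,.5)):
    q=[proj(w,P+[r*np.cos(t),r*np.sin(t),dz]) for t in np.linspace(0,6.28,60)];print(r,np.min(q,0).round(1),np.max(q,0).round(1))
E
```

```text
clock: 11.95
eef_pos: [633.5, -28.6, 220.7]
eef_rot: [3.139, -0.003, 1.568]
wrist_force: [-0.6, 0.2, 0.1]
finger_gap: 51.2
clock: 12.2
eef_pos: [633.1, -27.3, 220.7]
eef_rot: [3.139, -0.003, 1.569]
wrist_force: [-0.6, -0.3, 0.3]
finger_gap: 51.5
[ 213  195   82   78 2530] [253.26284585 230.76798419]
(224, 209, 59, 54)
(213, 195, 82, 78)
[633.14746404 -27.34860751 220.67505117]
26 [213.3 196.6] [295.7 272.2]
18 [226. 209.] [283.  261.3]
```

View pics/w7.png

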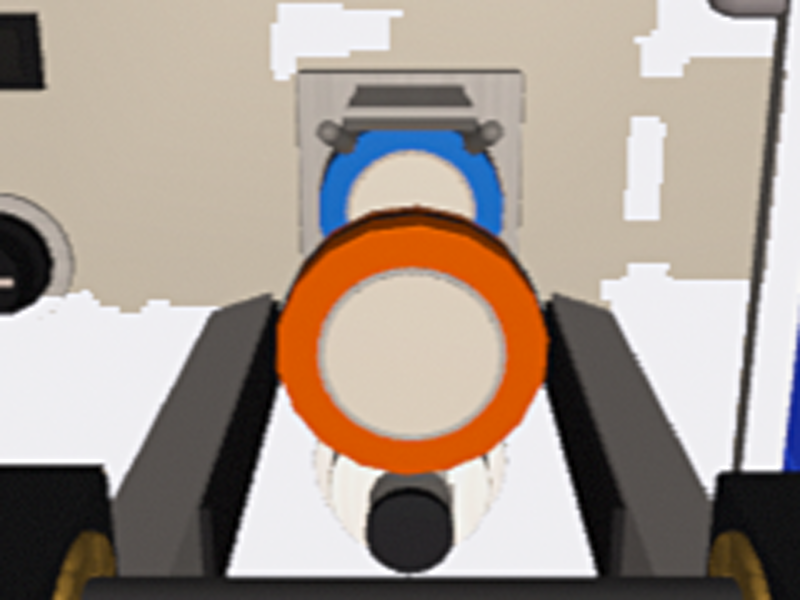

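Orange is centred in the hand within about 0.5 mm. The blue one is visible below, lying flat in the magazine. I lower the orange one.

```bash
python3 -m handwheel '[[0.0016,0.0001,0.012,0],[0.0016,0.0001,0.026,0],[0.0016,0.0001,0.036,0],[0.0016,0.0001,0.042,0],[0.0016,0.0001,0.046,0]]'; python3 -m handwheel '[[0,0,0.007,0],[0,0,0.014,0],[0,0,0.018,0],[0,0,0.019,0]]'; python3 - <<'E'
from h import *
print(tool([633.2,-25.6,151],0))
E
```

```text
clock: 12.88
eef_pos: [633.4, -25.4, 174.5]
eef_rot: [3.139, -0.003, 1.57]
wrist_force: [0.5, 0.0, -0.7]
finger_gap: 51.4
clock: 13.38
eef_pos: [633.4, -25.4, 155.2]
eef_rot: [3.139, -0.003, 1.57]
wrist_force: [0.3, -0.0, -0.8]
finger_gap: 51.7
(array([-0.0003, -0.0002,  0.0042]), np.float64(-0.05994172119787322))
```

```bash
python3 -m handwheel '[[-0.0002,-0.0001,0.002,0],[-0.0002,-0.0001,0.004,0],[-0.0002,-0.0001,0.004,0]]'; python3 -m handwheel '[[0,0,0,0],[0,0,0,0],[0,0,0,0],[0,0,0,0]]' 0.25; python3 -m handwheel '[[0,0,-0.03,0],[0,0,-0.07,0],[0,0,-0.08,0],[0,0,-0.08,0]]' 0; python3 - <<'E'
from h import *
s=read_state();w=cams.get_calibration("wrist");im=cams.camera("wrist")
a=cv2.resize(im[100:280,130:370,::-1],(480,360),interpolation=cv2.INTER_CUBIC)
c=cams.get_calibration("top");t=cams.camera("top");b=cv2.resize(t[180:220,335:410,::-1],(480,256),interpolation=cv2.INTER_CUBIC)
cv2.imwrite("pics/w8.png",np.vstack([a,b[:240]]))
# keys in top view
cv2.imwrite("pics/top8.png",t[:,:,::-1])
E
```

```text
clock: 13.75
eef_pos: [633.3, -25.5, 151.1]
eef_rot: [3.14, -0.003, 1.57]
wrist_force: [0.5, -0.4, -0.8]
finger_gap: 51.7
clock: 14.25
eef_pos: [633.3, -25.5, 151.2]
eef_rot: [3.139, -0.003, 1.57]
wrist_force: [-0.8, -0.4, 0.9]
finger_gap: 70.6
clock: 14.75
eef_pos: [633.1, -25.8, 230.9]
eef_rot: [3.139, -0.003, 1.57]
wrist_force: [0.0, 0.1, 0.2]
finger_gap: 94.1
```

View pics/w8.png

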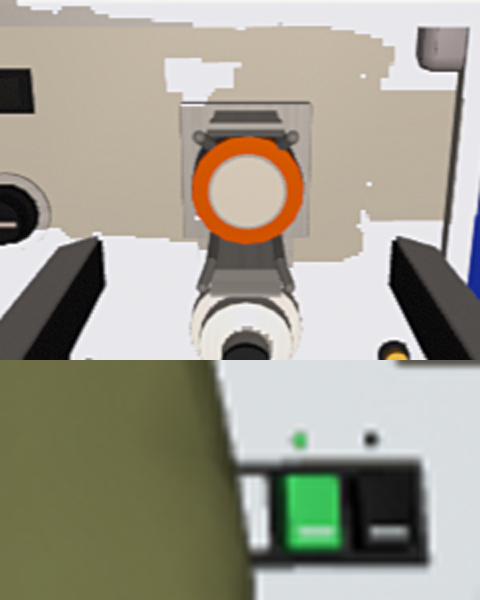

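Orange lies centred on top in the magazine at (247,190), which hides the blue one. Now to the green key, with the gripper shut.

```bash
python3 -m handwheel '[[-0.045,-0.024,0,0],[-0.09,-0.048,0,0],[-0.135,-0.072,0.01,0],[-0.18,-0.096,0.02,0],[-0.224,-0.121,0.03,0]]' 1 20;python3 -m handwheel '[[0,0,0,0],[0,0,0,0],[0,0,0,0],[0,0,0,0],[0,0,0,0]]'; python3 - <<'E'
from h import *
s=read_state();w=cams.get_calibration("wrist");im=cams.camera("wrist");cv2.imwrite("pics/w9.png",im[:,:,::-1])
h=cv2.cvtColor(im,cv2.COLOR_RGB2HSV);m=cv2.inRange(h,(50,120,80),(75,255,255));m2=cv2.inRange(h,(0,150,80),(5,255,255))
for n_,M,z in(("green",m,120.5),("red",m2,112.5)):
    n,l,st,ce=cv2.connectedComponentsWithStats(M);i=1+np.argmax(st[1:,4]);print(n_,st[i],ce[i]);x,y,a,b=st[i][:4]
    for dz in(-6,0,6):
        A=ray(w,x-.5,y-.5,z+dz);B=ray(w,x+a-.5,y+b-.5,z+dz);print(dz,A.round(1),B.round(1),((A+B)/2).round(1))
print(s["eef_pos"],s["finger_gap"])
E
```

```text
clock: 15.48
eef_pos: [510.1, -250.6, 197.0]
eef_rot: [-3.14, -0.004, 1.57]
wrist_force: [0.6, -1.2, 0.3]
finger_gap: 47.4
clock: 16.1
eef_pos: [510.4, -250.2, 197.1]
eef_rot: [-3.14, -0.004, 1.571]
wrist_force: [0.3, 0.6, 0.6]
finger_gap: 0.4
green [233 169  39  26 921] [253.18241042 181.46036916]
-6 [ 491.3 -224.4  114.5] [ 526.  -248.3  114.5] [ 508.6 -236.4  114.5]
0 [ 491.7 -223.2  120.5] [ 525.6 -246.5  120.5] [ 508.7 -234.8  120.5]
6 [ 492.2 -221.9  126.5] [ 525.2 -244.6  126.5] [ 508.7 -233.3  126.5]
red [ 231   47   43   33 1285] [253.22723735  62.95252918]
-6 [ 491.  -125.1  106.5] [ 526.4 -150.3  106.5] [ 508.7 -137.7  106.5]
0 [ 491.5 -126.1  112.5] [ 526.1 -150.8  112.5] [ 508.8 -138.4  112.5]
6 [ 491.9 -127.1  118.5] [ 525.7 -151.2  118.5] [ 508.8 -139.2  118.5]
[ 510.35342536 -250.16981315  197.08031334] 0.35000201653310004
```

View pics/w9.png

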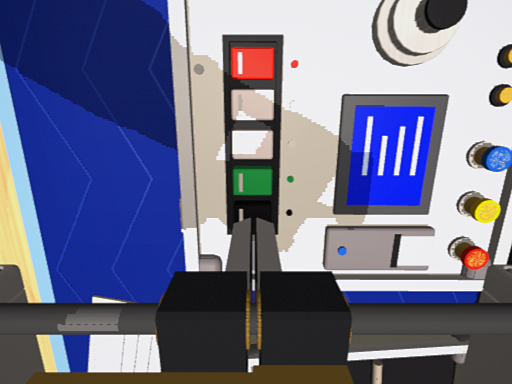

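The green cap spans columns 233-272 and rows 169-195. That gives a centre of (508.7,-234.8), and the cap measures 34 x 23 mm as it should. I come above it, then press slowly.

```bash
python3 -m handwheel '[[0.0152,-0.0017,0.03,0],[0.0152,-0.0017,0.05,0],[0.0152,-0.0017,0.056,0],[0.0152,-0.0017,0.056,0]]'; python3 -m handwheel '[[0,0,0.001,0],[0,0,0.002,0],[0,0,0.003,0],[0,0,0.004,0]]'
```

```text
clock: 16.65
eef_pos: [508.6, -234.9, 141.4]
eef_rot: [-3.14, -0.004, 1.57]
wrist_force: [-0.2, 0.8, 0.7]
finger_gap: 0.6
clock: 17.15
eef_pos: [508.6, -235.0, 137.5]
eef_rot: [-3.14, -0.004, 1.57]
wrist_force: [-0.0, 1.1, 0.7]
finger_gap: 0.4
```

```bash
for i in 1 2 3; do python3 -c "
from cell import read_state;print(read_state()['wrist_force'].round(1))"; done; python3 -m handwheel '[[0,0,0.001,0],[0,0,0.002,0],[0,0,0.003,0]]'; python3 -m handwheel '[[0,0,0.001,0],[0,0,0.002,0],[0,0,0.003,0]]'
```

```text
[-0.   1.1  0.7]
[-0.   1.1  0.7]
[-0.   1.1  0.7]
clock: 17.52
eef_pos: [508.6, -234.9, 134.4]
eef_rot: [-3.14, -0.004, 1.57]
wrist_force: [-0.9, -1.0, 0.2]
finger_gap: 0.5
clock: 17.9
eef_pos: [508.7, -234.9, 131.4]
eef_rot: [-3.14, -0.004, 1.57]
wrist_force: [-0.3, 0.0, 2.8]
finger_gap: 0.5
```

```bash
python3 -m handwheel '[[0,0,0.001,0],[0,0,0.002,0]]'; python3 -m handwheel '[[0,0,0.001,0],[0,0,0.002,0]]'; python3 -m handwheel '[[0,0,0.001,0],[0,0,0.002,0]]'
```

```text
clock: 18.15
eef_pos: [508.7, -235.0, 129.5]
eef_rot: [-3.14, -0.004, 1.57]
wrist_force: [-1.2, 0.4, 6.2]
finger_gap: 0.4
clock: 18.4
eef_pos: [508.7, -235.0, 128.1]
eef_rot: [-3.141, -0.004, 1.57]
wrist_force: [-4.0, 1.1, 9.4]
finger_gap: 0.4
clock: 18.65
eef_pos: [508.7, -234.9, 126.5]
eef_rot: [-3.141, -0.004, 1.57]
wrist_force: [-2.0, 1.2, 3.8]
finger_gap: 0.5
```

```bash
python3 -m handwheel '[[0,0,0.0007,0],[0,0,0.0014,0]]'; python3 -m handwheel '[[0,0,0.0007,0],[0,0,0.0014,0]]'
```

```text
clock: 18.9
eef_pos: [508.6, -234.9, 125.1]
eef_rot: [-3.141, -0.004, 1.57]
wrist_force: [-1.5, 1.2, 3.2]
finger_gap: 0.5
clock: 19.15
eef_pos: [508.7, -235.0, 123.7]
eef_rot: [-3.141, -0.004, 1.57]
wrist_force: [-1.5, 0.8, 4.5]
finger_gap: 0.5
```

```bash
python3 -m handwheel '[[0,0,0.0007,0],[0,0,0.0014,0]]'; python3 -m handwheel '[[0,0,0.0005,0],[0,0,0.001,0]]'
```

```text
clock: 19.4
eef_pos: [508.7, -235.0, 122.4]
eef_rot: [-3.141, -0.004, 1.57]
wrist_force: [-1.6, 1.2, 4.6]
finger_gap: 0.1
clock: 19.65
eef_pos: [508.7, -235.0, 121.8]
eef_rot: [-3.141, -0.004, 1.57]
wrist_force: [-3.9, 2.0, 11.3]
finger_gap: 0.2
```

```bash
python3 -m handwheel '[[0,0,0.0005,0],[0,0,0.001,0]]'; python3 -c "
from cell import read_state;s=read_state();print(s['wrist_force'],s['eef_pos'])"
```

```text
clock: 19.9
eef_pos: [508.8, -235.0, 121.7]
eef_rot: [-3.141, -0.003, 1.57]
wrist_force: [-6.7, 2.8, 18.1]
finger_gap: 0.3
[-6.67122344  2.79352126 18.09250949] [ 508.7537257  -235.03959696  121.71023395]
```

At 18 N the push meets a firm stop after about 10 mm of stroke. I retract and look.

```bash
python3 -m handwheel '[[0,0,-0.004,0],[0,0,-0.02,0],[-0.015,0,-0.05,0],[-0.015,0,-0.075,0],[-0.015,0,-0.075,0]]'; python3 - <<'E'
from h import *
s=read_state();im=cams.camera("wrist");t=cams.camera("scene")
a=cv2.resize(im[20:240,150:370,::-1],(440,440),interpolation=cv2.INTER_CUBIC);b=cv2.resize(t[160:270,90:230,::-1],None,fx=4,fy=4,interpolation=cv2.INTER_CUBIC)
b=b[:440,:360] if 0 else cv2.resize(b,(360,283));b=cv2.copyMakeBorder(b,0,157,0,0,cv2.BORDER_CONSTANT)
cv2.imwrite("pics/w10.png",np.hstack([a,b]));print(s["wrist_force"],s["eef_pos"])
E
```

```text
clock: 20.52
eef_pos: [509.4, -250.7, 198.8]
eef_rot: [3.139, -0.002, 1.57]
wrist_force: [0.7, -0.6, -0.1]
finger_gap: 0.8
[ 0.684782   -0.55752502 -0.10144281] [ 509.43183389 -250.71961628  198.76171049]
```

```bash
python3 - <<'E'
from h import *
w=cams.get_calibration("wrist");im=cams.camera("wrist")
h=cv2.cvtColor(im,cv2.COLOR_RGB2HSV)
for n_,M,y in(("green",cv2.inRange(h,(50,120,80),(75,255,255)),-234.8),("red",cv2.inRange(h,(0,150,80),(5,255,255)),-138.6)):
    n,l,st,ce=cv2.connectedComponentsWithStats(M);i=1+np.argmax(st[1:,4]);print(n_,st[i][:5],"right/bottom",st[i][0]+st[i][2],st[i][1]+st[i][3])
    for lab,z in(("up",123.5),("down",115.5)):
        q=np.array([proj(w,[508.7+a,y+b,z]) for a in(-17,17) for b in(-12,12)])+.5
        print("  ",lab,q.min(0).round(1),q.max(0).round(1))
# orange cassette in scene view, compared with prediction of orange centre top
c=cams.get_calibration("scene");t=cams.camera("scene");h=cv2.cvtColor(t,cv2.COLOR_RGB2HSV)
m=cv2.inRange(h,(5,150,100),(22,255,255));n,l,st,ce=cv2.connectedComponentsWithStats(m)
for i in range(1,n):
    if st[i][4]>15: print(st[i],ce[i].round(1))
for z in(133,147):print(z,proj(c,[632.7,-26,z]))
E
```

```text
green [235 167  39  26 921] right/bottom 274 193
   up [234.6 169.6] [274.8 196.7]
   down [235.1 167.6] [274.2 194. ]
red [ 232   45   45   34 1401] right/bottom 277 79
   up [232.3  44.7] [277.3  78.6]
   down [233.   46.7] [276.5  79.4]
[501 146   9   4  17] [505.4 147.6]
[ 94 148   5   8  19] [ 96.1 151.7]
[188 216  19  16 102] [197.1 225.5]
[ 85 246   7   7  31] [ 88.3 248.5]
[199 330  20  24 379] [208.8 341.7]
133 (np.float64(197.59326003163886), np.float64(224.19035829406175))
147 (np.float64(197.01368036500398), np.float64(221.38799826222282))
```

```bash
python3 -c "
from cell import manip,read_state
print(read_state()['clock']);print(manip.sign_off())"
```

```text
20.725
the job is handed in; nothing more can be done
None
```

I loaded the blue cassette and then the orange one into the magazine, pressed the green key to its stop, and handed the job in at about 20.7 s. No verdict was reported.

- **Cassettes:** The wrist pictures showed blue lying flat and centred, then orange centred on top of it. Once orange was in, the blue one could no longer be seen. The scene camera put orange within about 2 px of where it should be.
- **Blue touchdown:** While I lowered the blue cassette, the wrist felt about 8 N, most likely the magazine floor, just before I let go. It was gone after release.
- **Green key:** I felt contact at about 131.5 mm and a firm stop at 121.7 mm, so about 10 mm of stroke, with a final push of 18 N. The force fell from about 9 N to 3–4 N near 5 mm of stroke, earlier than the described click at 8 mm. I therefore went on to the stop rather than trust the drop.
- **Keys afterwards:** I had reached the picture limit, so I checked the key positions by numbers from the wrist camera, not by eye. Green matched the latched-down prediction and red the popped-up one, both within about 1 px.
- **Not measured:** I did not check the white and black keys or the bystanders afterwards. The fingers pressed only on the green cap and no move was aimed near the bystanders. The gripper ended about 70 mm clear above the keys.

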